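# Weigh the larger coil

## Task

Swing the keeper bar off the larger wound coil, slide that coil straight up off its spindle, and set it down gently, upright and collar up, in the middle of the balance pan without pressing the pan down hard. Keep the coil upright all the way, leave the smaller coil on its spindle, and do not disturb the other things on the bench.

Things in the scene. Friction and masses are not known exactly. Their poses are not given: they have to be found in the camera images.
- coil_a: the larger coil, to be weighed: white bobbin, copper winding, 220 g, loose, on stand_a's spindle. Origin at the centre of its underside, z up its axis. Two flanges 62 mm wide, 5 mm thick (undersides at 0 and 35 mm), winding 52 mm wide between them; above the upper flange a round collar 32 mm wide from 40 to 62 mm. Bore 18 mm right through
- stand_a: fixed aluminium stand that carries coil_a. Origin on the bench under the spindle axis, z up. Base plate 12 mm thick, from -42 to +42 mm in x and -40 to +80 mm in y. Steel spindle 14 mm in diameter, its tip 100 mm above the bench. Keeper pivot at x 0, y +58 mm
- keeper_a (a joint): flat steel keeper bar of stand_a on a vertical pivot, rad, 0 to 1.6, stays where left. At 0 it points from the pivot along the stand's -y, its end (39 mm from the pivot) over coil_a's upper flange; larger values swing the end towards the stand's +x. Bar 10 mm wide, 55 to 61 mm above the bench. The coil passes from about 0.75 rad on
- keeper_a_pin (a point): top end of the black upright pin on keeper_a by which it is moved: pin 10 mm in diameter, standing 35 mm above the bar, 22 mm from the pivot; this point is 96 mm above the bench
- coil_b: the smaller coil, stays where it is: like coil_a but flanges 44 mm, 48 mm tall, on the spindle of stand_b. Origin at the centre of its underside
- stand_b: fixed stand like stand_a that carries coil_b (its keeper bar 8 mm lower). Origin on the bench under the spindle axis
- balance: fixed bench balance, white housing 210 mm (x) by 180 mm (y), 52 mm tall, display on its -x end. Origin at the centre of its underside on the bench
- pan_top (a point): centre of the top face of the balance's round steel pan, 130 mm in diameter, 76 mm above the bench when empty, on a soft spring
- pan (a joint): how far the pan is pressed down, m: 0 empty, about 0.002 under the coil, 0.010 at its stop (1 N per mm)
- carton_1: plain white carton 60x60x80 mm, bystander; origin at the centre of its underside
- carton_2: plain white carton 55x55x75 mm, bystander; origin at the centre of its underside
- ferrite_ring: black ring lying flat, 44 mm outside, 12 mm thick, bystander; origin at the centre of its underside
- cal_weight: small steel knobbed weight, 26 mm wide, 44 mm tall, bystander; origin at the centre of its underside
- water_bottle: water bottle, 62 mm wide, 190 mm tall, bystander; origin at the centre of its underside
- screwdriver: screwdriver lying on the bench, 190 mm long, bystander
There are look-alikes about, which are no part of the job. Leave any black or pink look-alike of the coil_a alone. Leave any green or purple look-alike of the stand_b alone.

How it is judged:
By the outcome, as a careful person would: the job done as asked, in the order asked, and still so for the second after the job is handed in, with the robot touching nothing.
It also fails if it takes over 54 s, if anything falls off the work surface, if the arm or the gripper's body presses on something with over 40 N, if the wrist force passes 120 N, or if a joint passes its speed limit or range.

## Robot

A 7-joint arm with a two-finger parallel gripper is mounted at the origin on the work surface. World frame = base frame: x ahead of the robot, y to its left, z up, the work surface at z = 0. Lengths are in m, angles in rad, forces in N, time in s.
With the tool pointing down it reaches from about 0.4 to 0.85 m from the base axis. Payload 10.4 kg.
Tool frame: the origin (TCP) lies between the finger pads; the fingertips stand ahead of it and the grasp point (between the pads) lies 5 mm behind it (manip.tip_extent is the z of the fingertips in the tool frame, in m); z points along the fingers, y is the line along which they close (so a half turn about z gives the same grasp; the last joint's range is limited). The gripper opens to 85 mm and grips with 20 to 120 N. Pads are 22 mm wide; open, the fingers measure 114 mm over their backs; the gripper's body (76 mm by 85 mm) begins 54 mm behind the grasp point. The pads swing forward as they close: fully open they stand 13 mm farther back than shut.
Start: joints at [-1.311, 0.332, -0.065, 1.46, 0.022, 1.35, -0.088], TCP at [0.174, 0.6, 0.245] pointing down, gripper open.
Joint ranges: [-2.6, 2.6], [-0.5, 2.12], [-1.47, 1.34], [0.16, 2.42], [-1.27, 4.41], [0.06, 2.06], [-2.6, 2.6]. Speed limits (rad/s): [2.22, 2.22, 2.79, 2.79, 3.14, 3.14, 3.14].

## Interface

Orientations are given as a unit quaternion [x, y, z, w].
In Python, from workcell import status, viewer, manip gives the robot as it stands.
- The arm moves only by the tool play_rows, never from a script. Its argument "plan" is one flat list of numbers, 7 for each row, row after row: the turn, a rotation vector about the tool's x, y, z in degrees, then the shift along the tool's x, y, z in m, then the opening, from 0 (shut) to 1 (fully open). In form: [ax, ay, az, dx, dy, dz, grip, ax, ay, az, dx, dy, dz, grip, ...]. A call has 1 to 20 rows; each row is the pose to reach, as a shift and turn from the pose commanded when the call began, along the tool's axes at that moment; what a row does not reach only later rows make up. A row lasts 1/8 s, in which the tool goes at most 62.5 mm and 10.7 degrees, less where a joint would pass 70% of its speed; a pose out of reach is approached as far as the arm can. A call with a gripper value outside its range is refused whole. The fingers move at their own pace and stop on an object; "squeeze" is the grip in N (left out, the last holds). Time passes only in rows, so rows that repeat a pose let the fingers close. It gives the time, the measured TCP pose, the force, the opening and the grip force at its end, in the units of the state.
- status.get_obs(): the state, without advancing time (a new reading comes with each control period).
- viewer.camera(name): name is "scene" or "side" or "wrist"; returns the picture (480x640x3 uint8, red, green, blue); there is no depth.
- viewer.camera_model(name): a dict with "fx", "fy", "cx", "cy" (pixels), "R" (3x3) and "t" (3): a world point X has camera coordinates R X + t. Camera axes: x right, y down, z forward; pixel columns grow to the right and rows downward; lengths in m; the calibration is good to about 2 mm. A picture is of the moment at which its call begins: read the wrist's pose just before it. camera_model takes no time and is no camera call; for the wrist camera it gives the pose at the moment of the call.
- manip.hand_in(): hands the job in; it is judged then, once.
The state is a dict: "clock": time; "joint_pos": joint angles; "joint_velocities": joint speeds; "tau": joint torques, N m; "position": TCP position; "ee_rot": TCP orientation; "ft_force": force on the tool from outside, world axes, zero at the start; "torque": the same for the moment, N m; "grip_width": opening from 0.0 (shut) to 1.0 (fully open); "grasp_force": force on a finger pad.
Only numpy, scipy, OpenCV 4.12 (cv2) and the standard library are available. Lean on these libraries where they do the work, as an engineer would, in place of code of your own. Each camera call takes 0.05 s, during which the arm holds its last target. There are 200 camera calls.

## Working session

There is one attempt and no reset: what is moved stays moved. The work goes in short steps, Python scripts to look and compute and a tool call to move; the robot and the scene stay as the last step left them, time stands still between calls to the robot, and variables do not carry over. Pictures are saved under pics/ and viewed, at most 10 in all, crops included, and the job is handed in when it is done.

Besides the shell and the picture viewer there is one more tool, called after "Request:" as name(argument=value, ...) on one line, values as JSON. play_rows: Moves the arm, as the interface text tells. Its arguments: {"type":"object","properties":{"plan":{"type":"array","items":{"type":"number"}},"squeeze":{"type":"number"}},"required":["plan"]}

```bash
mkdir -p pics; python3 - <<'E'
from workcell import status, viewer, manip
import cv2,json,numpy as np
o=status.get_obs(); print(o['clock'],o['position'],o['ee_rot'],o['grip_width'],manip.tip_extent)
for n in ("scene","side"):
    m=viewer.camera_model(n); im=viewer.camera(n); cv2.imwrite(f'pics/{n}0.png',im[:,:,::-1])
    print(n,{k:np.round(v,3).tolist() for k,v in m.items()}, 'cam pos',(-np.array(m['R']).T@np.array(m['t'])).round(3))
E
```

```text
0.0 [0.17432483 0.5998473  0.24451977] [ 1.40927657e-01  9.90019658e-01 -6.85910952e-04 -4.32232698e-05] 0.9995090665612618 0.014
scene {'fx': 521.431, 'fy': 521.431, 'cx': 316.673, 'cy': 236.722, 'R': [[0.548, 0.837, -0.0], [0.619, -0.406, -0.672], [-0.562, 0.368, -0.74]], 't': [-0.293, -0.265, 1.555]} cam pos [ 1.199 -0.435  0.974]
side {'fx': 491.295, 'fy': 491.295, 'cx': 316.131, 'cy': 236.02, 'R': [[-0.961, -0.276, 0.008], [-0.18, 0.602, -0.778], [0.21, -0.749, -0.628]], 't': [0.525, 0.161, 1.185]} cam pos [0.284 0.936 0.866]
```

View pics/scene0.png

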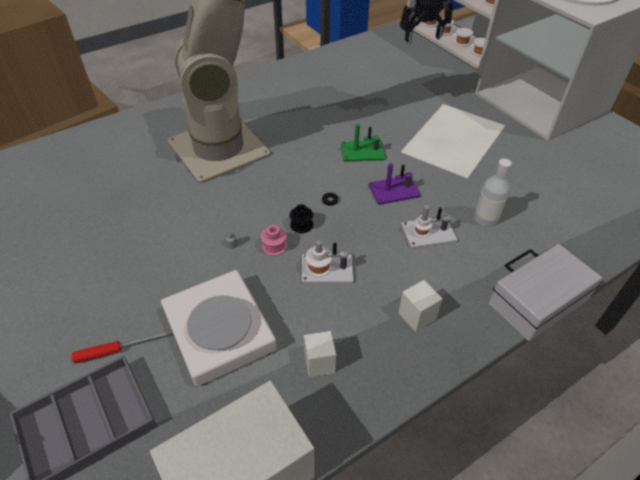

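View pics/side0.png

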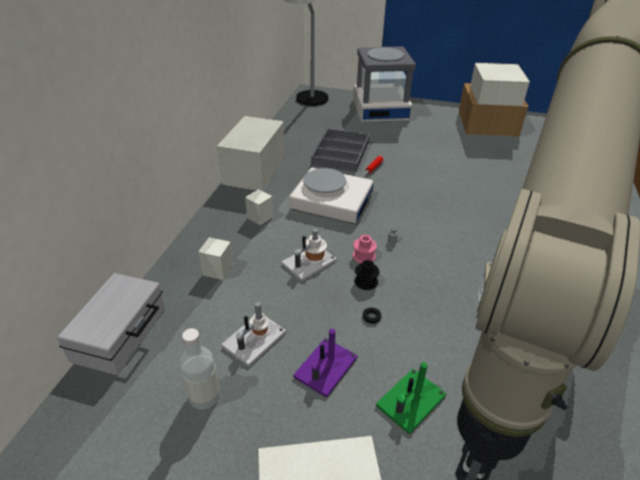

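The side and scene views show two candidates on light stands:
- Scene (319,260) / side (315,245): bigger coil on a grey stand, so coil_a.
- Scene (424,228) / side (260,325): smaller coil, so coil_b.

The look-alikes are the pink coil at scene (273,240), the black coil at (302,218), and the purple (395,185) and green (363,148) stands. The balance pan is at scene (220,322) / side (325,183). I'll check the choice in one close crop.

```bash
python3 - <<'E'
import cv2,numpy as np
s=cv2.imread('pics/scene0.png'); d=cv2.imread('pics/side0.png')
c=lambda im,x,y:cv2.resize(im[y:y+50,x:x+66],(396,300),interpolation=cv2.INTER_CUBIC)
cv2.imwrite('pics/crop1.png',np.vstack([np.hstack([c(s,295,236),c(d,276,226)]),np.hstack([c(s,395,200),c(d,220,300)])]))
E
```

```text
(no output)
```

View pics/crop1.png

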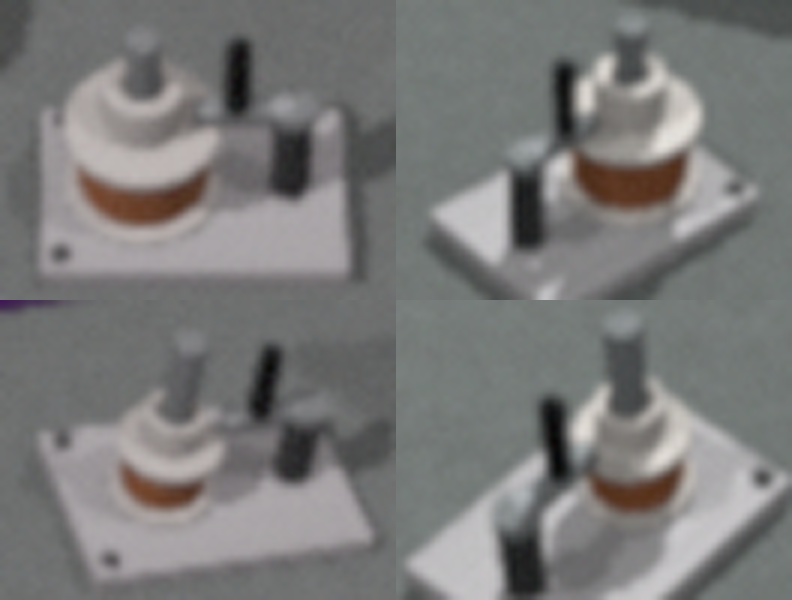

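The top row (scene and side) shows the larger coil. It sits on the light stand with its keeper over the upper flange and its pin at crop (238,45) / (567,68). The bottom row is the smaller coil_b, so the choice is confirmed. Next I'll triangulate.

```bash
cat > h.py <<'E'
from workcell import status, viewer, manip
import cv2,numpy as np
from scipy.spatial.transform import Rotation as Ro
M={n:viewer.camera_model(n) for n in ("scene","side")}
def ray(m,p):
    R=np.array(m['R']); c=-R.T@np.array(m['t'])
    return c, R.T@np.array([(p[0]-m['cx'])/m['fx'],(p[1]-m['cy'])/m['fy'],1])
def plane(m,p,z):
    c,d=ray(m,p); return c+d*(z-c[2])/d[2]
def tri(ms,ps):
    A=[];b=[]
    for m,p in zip(ms,ps):
        c,d=ray(m,p); d=d/np.linalg.norm(d); P=np.eye(3)-np.outer(d,d); A.append(P);b.append(P@c)
    return np.linalg.lstsq(np.vstack(A),np.hstack(b),rcond=None)[0]
def circ(P):
    s=np.linalg.lstsq(np.c_[2*P[:,:2],np.ones(len(P))],(P[:,:2]**2).sum(1),rcond=None)[0]
    return s[:2],np.sqrt(s[2]+s[0]**2+s[1]**2)
def delta(xyz,az=0):  # world target -> tool shift
    o=status.get_obs(); return (Ro.from_quat(o['ee_rot']).inv().apply(np.array(xyz)-o['position'])).round(4)
E
python3 - <<'E'
from h import *
print('R\n',Ro.from_quat(status.get_obs()['ee_rot']).as_matrix().round(3))
k=lambda x,y,x0,y0:((x+.5)/6-.5+x0,(y+.5)/6-.5+y0)
S,D=M['scene'],M['side']
for n,a,b,z in [('tip',(143,36),(237,23),.1),('pin',(239,43),(171,66),.096),('pivot',(292,103),(134,152),.065)]:
    a=k(*a,295,236); b=k(*b,276,226)
    print(n,tri((S,D),(a,b)).round(4),plane(S,a,z).round(4),plane(D,b,z).round(4))
for n,a in [('TL',(42,110)),('BL',(38,275)),('BR',(350,275))]: print(n,plane(S,k(*a,295,236),.012).round(4))
for n,(x,y) in (('scene',(220,322)),('side',(325,183))):
    im=cv2.imread(f'pics/{n}0.png'); b=cv2.GaussianBlur(im,(3,3),0)
    print(n,b[y,x], b[y-4:y+5,x].tolist()[::4])
    q=b[y,x].astype(int); m=(np.abs(b.astype(int)-q).max(2)<14).astype(np.uint8)
    m=cv2.morphologyEx(m,cv2.MORPH_OPEN,np.ones((3,3),np.uint8))
    l=cv2.connectedComponents(m)[1]; c=max(cv2.findContours((l==l[y,x]).astype(np.uint8),0,cv2.CHAIN_APPROX_NONE)[0],key=len)
    h=cv2.convexHull(c)[:,0]
    P=np.array([plane(M[n],p,.076) for p in h.astype(float)])
    print('pan',circ(P),cv2.boundingRect(h))
# other items
for n,p,z in [('pink',(273,230),.05),('carton',(319,342),.08),('weight',(230,240),.03),('bottle',(504,163),.19),('coilb tip',(426,209),.1)]: print(n,plane(S,p,z).round(3))
E
```

```text
R
 [[-0.96   0.279 -0.   ]
 [ 0.279  0.96  -0.001]
 [-0.    -0.001 -1.   ]]
tip [ 0.55   -0.0046  0.0989] [ 0.5498 -0.0055  0.1   ] [ 0.5503 -0.0024  0.1   ]
pin [0.5697 0.0257 0.0946] [0.5695 0.0246 0.096 ] [0.5699 0.0283 0.096 ]
pivot [0.5808 0.0437 0.0595] [0.5836 0.0404 0.065 ] [0.5794 0.0506 0.065 ]
TL [ 0.4955 -0.0182  0.012 ]
BL [ 0.5652 -0.0638  0.012 ]
BR [0.6311 0.0367 0.012 ]
scene [131 129 128] [[132, 131, 130], [131, 129, 128], [132, 130, 130]]
pan (array([ 0.60349277, -0.27882181]), np.float64(0.0647221622568053)) (188, 297, 66, 53)
side [143 142 137] [[144, 144, 138], [143, 142, 137], [144, 144, 139]]
pan (array([ 0.59980579, -0.27411741]), np.float64(0.06123650914275836)) (304, 169, 41, 22)
pink [ 0.421 -0.052  0.05 ]
carton [ 0.755 -0.139  0.08 ]
weight [ 0.376 -0.148  0.03 ]
bottle [0.649 0.446 0.19 ]
coilb tip [0.603 0.265 0.1  ]
```

Request:
play_rows(plan=[0,0,2,-0.01,-0.008,0,0,0,0,8.5,-0.041,-0.034,0,0,0,0,17,-0.081,-0.068,0,0,0,0,25.6,-0.122,-0.102,0,0,0,0,34.2,-0.162,-0.136,0,0,0,0,42.7,-0.203,-0.17,0,0,0,0,51.3,-0.244,-0.204,0,0,0,0,59.8,-0.284,-0.238,0,0,0,0,68.4,-0.325,-0.272,0,0,0,0,76.9,-0.366,-0.306,0,0,0,0,85.4,-0.406,-0.34,0,0,0,0,94,-0.447,-0.374,0,0,0,0,100.4,-0.477,-0.399,0,0,0,0,104.7,-0.498,-0.416,0,0,0,0,106.8,-0.508,-0.4245,0,0,0,0,106.8,-0.508,-0.4245,0,0,0,0,106.8,-0.508,-0.4245,0,0])

```text
clock: 2.22
position: [0.5433, 0.0523, 0.2452]
ee_rot: [0.878, 0.478, -0.0, -0.0]
ft_force: [-0.7, -0.7, 0.5]
grip_width: 0.001
grasp_force: 0.0
```

```bash
python3 - <<'E'
from h import *
import json
o=status.get_obs(); print(o['clock'],o['position'],Ro.from_quat(o['ee_rot']).as_matrix().round(3).tolist(),o['joint_pos'],o['grip_width'])
m=viewer.camera_model('wrist'); im=viewer.camera('wrist'); cv2.imwrite('pics/w1.png',im[:,:,::-1])
json.dump({k:np.array(v).tolist() for k,v in m.items()},open('w1.json','w'))
R=np.array(m['R']);print('cam',-R.T@np.array(m['t']))
E
```

```text
2.225 [0.54330368 0.05226582 0.24518589] [[0.542, 0.84, -0.0], [0.84, -0.542, 0.001], [0.0, -0.001, -1.0]] [-0.67321551  0.16177447  0.55499752  1.69957407 -0.08877677  1.30553045
 -0.67395457] 0.001480820339761016
cam [0.58567173 0.11628682 0.37306043]
```

View pics/w1.png

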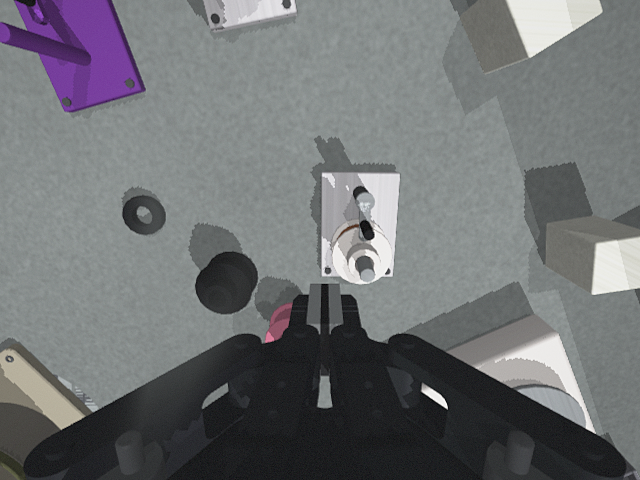

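The wrist view shows stand_a aligned with the tool. Its spindle tip is near (367,268), the pin near (367,231) and the pivot cap near (365,203). The shut fingers are at (325,300). I'll take a closer crop to measure.

```bash
python3 - <<'E'
import cv2
im=cv2.imread('pics/w1.png')[165:290,310:410]
cv2.imwrite('pics/w1c.png',cv2.resize(im,(480,600),interpolation=cv2.INTER_CUBIC))
E
```

```text
(no output)
```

View pics/w1c.png

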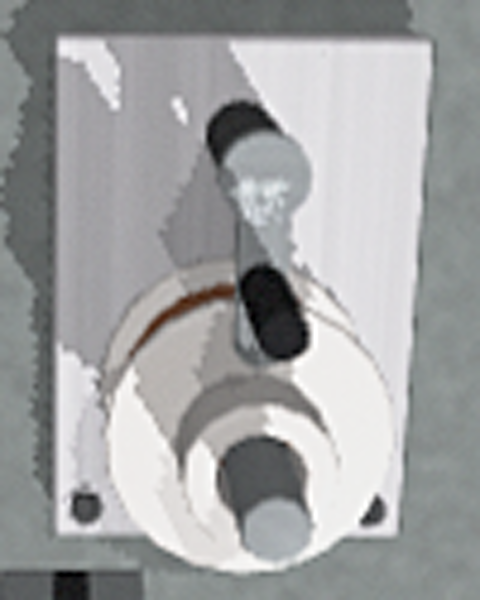

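```bash
python3 - <<'E'
from h import *
import json
W=json.load(open('w1.json')); W={k:np.array(v) if isinstance(v,list) else v for k,v in W.items()}
k=lambda x,y:((x+.5)/4.8-.5+310,(y+.5)/4.8-.5+165)
for n,p,z in [('tip',(278,528),.1),('pin',(285,337),.096),('cap',(267,170),.063),('PL',(57,38),.012),('PR',(433,38),.012),('BL',(57,535),.012)]:
    print(n,plane(W,k(*p),z).round(4))
fl=[(105,425),(395,425),(250,573),(140,520),(350,530)]
print('flange',circ(np.array([plane(W,k(*p),.052) for p in fl])))
print('tri tip',tri((W,M['scene'],M['side']),(k(278,528),(318.5,241.7),(315.2,229.5))).round(4),'pin',tri((W,M['scene'],M['side']),(k(285,337),(334.5,242.8),(304.2,236.7))).round(4))
E
```

```text
tip [ 0.5526 -0.0043  0.1   ]
pin [0.572 0.025 0.096]
cap [0.5847 0.0451 0.063 ]
PL [0.5609 0.0838 0.012 ]
PR [0.6303 0.0388 0.012 ]
BL [ 0.4961 -0.0157  0.012 ]
flange (array([ 0.55239927, -0.00478794]), np.float64(0.03048181250048794))
tri tip [ 0.5509 -0.0049  0.0986] pin [0.5705 0.0252 0.0946]
```

Request:
play_rows(plan=[0,0,0,0,0,0.02,0,0,0,0,0.001,0,0.06,0,0,0,0,0.002,0,0.1,0,0,0,0,0.003,0,0.135,0,0,0,0,0.004,0,0.151,0,0,0,0,0.004,0.008,0.151,0,0,0,0,0.004,0.015,0.151,0,0,0,0,0.004,0.019,0.151,0,0,0,0,0.004,0.023,0.151,0,0,0,0,0.004,0.027,0.151,0,0,0,0,0.004,0.031,0.151,0,0,0,0,0.004,0.035,0.151,0,0,0,0,0.004,0.038,0.151,0,0,0,0,0.004,0.04,0.151,0,0,0,0,0.004,0.04,0.151,0])

```text
clock: 4.15
position: [0.5794, 0.0368, 0.0943]
ee_rot: [0.878, 0.479, 0.001, -0.002]
ft_force: [-1.2, 14.2, 1.5]
grip_width: 0.004
grasp_force: 5.5
```

```bash
python3 - <<'E'
from h import *
o=status.get_obs(); print(o['clock'],o['position'],o['ft_force'])
t=[]
for n,x,y in (('scene',295,226),('side',270,216)):
    im=viewer.camera(n)[y:y+75,x:x+66,::-1]; t.append(cv2.resize(im,(396,450),interpolation=cv2.INTER_CUBIC))
cv2.imwrite('pics/push1.png',np.hstack(t))
E
```

```text
4.15 [0.57942384 0.03684038 0.0942713 ] [-1.19945707 14.23723174  1.54402168]
```

View pics/push1.png

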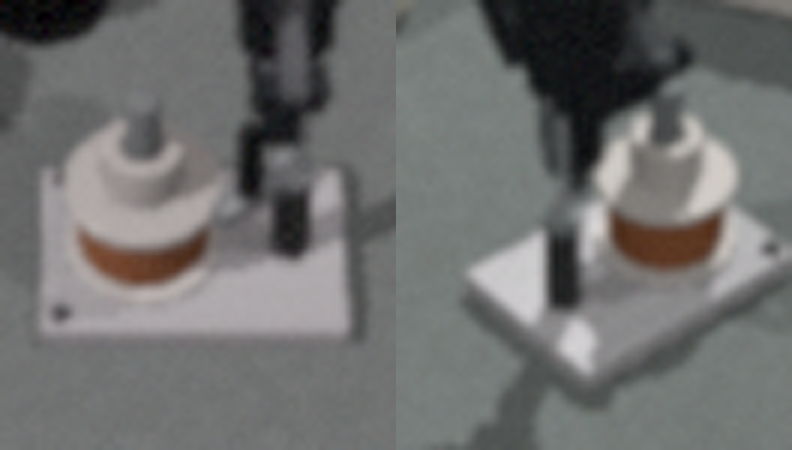

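The scene and side crops show the bar end moved only partway. In the scene crop it is now at (232,208), and the pin is catching on the corner of the fingers. I'll back off, re-centre on the pin and push along its arc.

Request:
play_rows(plan=[0,0,0,0,-0.006,0,0,0,0,0,0,-0.012,0,0,0,0,0,-0.008,-0.012,0,0,0,0,0,-0.009,-0.008,0,0,0,0,0,-0.008,-0.004,0,0,0,0,0,-0.006,-0.001,0,0,0,0,0,-0.004,0.002,0,0,0,0,0,-0.002,0.005,0,0,0,0,0,0,0.008,0,0,0,0,0,0.001,0.01,0,0,0,0,0,0.001,0.01,0,0])

```text
clock: 5.62
position: [0.586, 0.0364, 0.0936]
ee_rot: [0.877, 0.48, -0.0, -0.006]
ft_force: [-9.8, 26.6, 5.3]
grip_width: 0.001
grasp_force: 13.6
```

Request:
play_rows(plan=[0,0,0,0,-0.012,0,0,0,0,0,0,-0.022,-0.01,0,0,0,0,0,-0.025,-0.05,0,0,0,0,0,-0.025,-0.09,0,0,0,0,-0.03,-0.025,-0.11,0,0,0,0,-0.06,-0.025,-0.11,0,0,0,0,-0.06,-0.025,-0.11,0])

```text
clock: 6.5
position: [0.5336, -0.0124, 0.2052]
ee_rot: [0.88, 0.475, 0.0, 0.0]
ft_force: [0.1, -0.5, -0.5]
grip_width: -0.001
grasp_force: 0.0
```

```bash
python3 - <<'E'
from h import *
import json
o=status.get_obs(); print(o['clock'],o['position'],o['ft_force'],Ro.from_quat(o['ee_rot']).as_matrix().round(3).tolist())
t=[]
m=viewer.camera_model('wrist'); W=viewer.camera('wrist')[:,:,::-1]; cv2.imwrite('pics/w2.png',W)
json.dump({k:np.array(v).tolist() for k,v in m.items()},open('w2.json','w'))
c,_=map(np.array,(0,0)); R=np.array(m['R'])
p=R@np.array([.575,.02,.05])+m['t']; u=int(m['fx']*p[0]/p[2]+m['cx']); v=int(m['fy']*p[1]/p[2]+m['cy']); print(u,v,p[2])
S=viewer.camera('scene')[226:301,290:365,::-1]; cv2.imwrite('pics/s2.png',S)
x0,y0=max(u-100,0),max(v-125,0); print('crop',x0,y0)
cv2.imwrite('pics/c2.png',np.hstack([cv2.resize(W[y0:y0+225,x0:x0+180],(480,600),interpolation=cv2.INTER_CUBIC),cv2.resize(S,(300,600)[:1]+(300,),interpolation=cv2.INTER_CUBIC).repeat(2,0)[:600]]))
E
```

```text
6.5 [ 0.53363111 -0.01239452  0.20520483] [ 0.08379683 -0.48041618 -0.49967736] [[0.549, 0.836, 0.0], [0.836, -0.549, -0.0], [0.0, 0.0, -1.0]]
343 166 0.278398360892845
crop 243 41
```

View pics/c2.png

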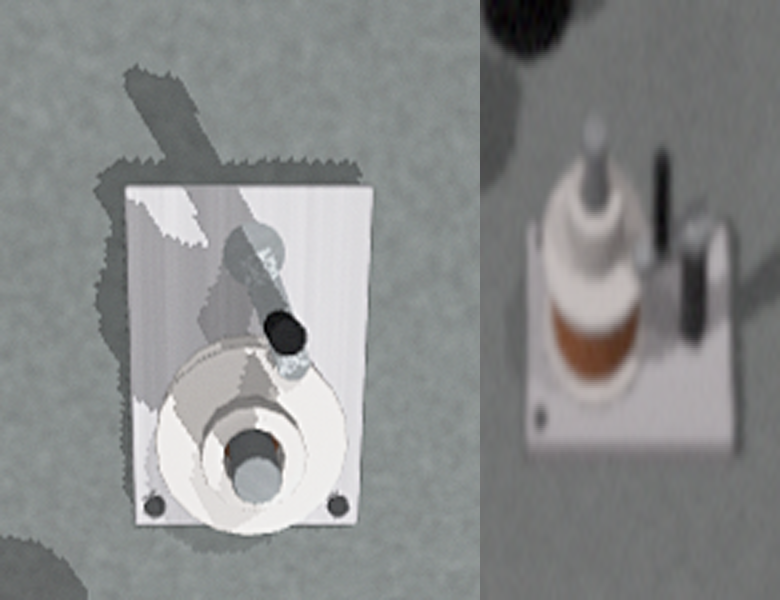

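The crop shows the keeper is only about 0.3 rad open, with the pivot at (258,250), the pin at (285,330) and the bar end at (292,365). The fingers had been centred too far along +y. I'll push again with them centred on the pin.

Request:
play_rows(plan=[0,0,0,0.02,-0.021,0,0,0,0,0,0.054,-0.021,0.01,0,0,0,0,0.054,-0.021,0.05,0,0,0,0,0.054,-0.021,0.09,0,0,0,0,0.054,-0.021,0.111,0,0,0,0,0.054,-0.013,0.111,0,0,0,0,0.054,-0.006,0.111,0,0,0,0,0.054,-0.002,0.111,0,0,0,0,0.055,0.002,0.111,0,0,0,0,0.057,0.005,0.111,0,0,0,0,0.059,0.008,0.111,0,0,0,0,0.062,0.0105,0.111,0,0,0,0,0.064,0.012,0.111,0,0,0,0,0.064,0.012,0.111,0])

```text
clock: 8.35
position: [0.58, 0.0384, 0.0933]
ee_rot: [0.879, 0.477, 0.0, 0.0]
ft_force: [-0.6, -0.1, -0.6]
grip_width: -0.0
grasp_force: 0.2
```

Request:
play_rows(plan=[0,0,0,0,-0.012,0,0,0,0,0,0,-0.02,-0.02,0,0,0,0,0,-0.02,-0.07,0.65,0,0,0,-0.03,-0.01,-0.11,0.65,0,0,0,-0.052,0,-0.112,0.65,0,0,0,-0.052,0,-0.112,0.65,0,0,0,-0.052,0,-0.112,0.65])

```text
clock: 9.22
position: [0.551, -0.0041, 0.2048]
ee_rot: [0.879, 0.478, -0.0, -0.0]
ft_force: [0.2, 1.2, -0.1]
grip_width: 0.65
grasp_force: 0.0
```

```bash
python3 - <<'E'
from h import *
import json
o=status.get_obs(); print(o['clock'],o['position'],o['grip_width'],o['ft_force'],Ro.from_quat(o['ee_rot']).as_matrix().round(3).tolist())
m=viewer.camera_model('wrist'); W=viewer.camera('wrist')[:,:,::-1]; cv2.imwrite('pics/w3.png',W)
json.dump({k:np.array(v).tolist() for k,v in m.items()},open('w3.json','w'))
R=np.array(m['R'])
def pr(X): p=R@np.array(X)+m['t']; return (m['fx']*p[0]/p[2]+m['cx'],m['fy']*p[1]/p[2]+m['cy'])
print('spindle',pr([.552,-.005,.1]))
u,v=map(int,pr([.57,.02,.05])); x0,y0=u-110,v-100; print('crop',x0,y0,'x3')
cv2.imwrite('pics/c3.png',cv2.resize(W[y0:y0+200,x0:x0+220],None,fx=3,fy=3,interpolation=cv2.INTER_CUBIC))
E
```

```text
9.225 [ 0.55100436 -0.00409927  0.20483211] 0.6501774999403179 [ 0.24026764  1.16014577 -0.14949914] [[0.544, 0.839, -0.001], [0.839, -0.544, 0.001], [0.0, -0.001, -1.0]]
spindle (np.float64(325.14850270703863), np.float64(243.26858759681713))
crop 216 89 x3
```

View pics/c3.png

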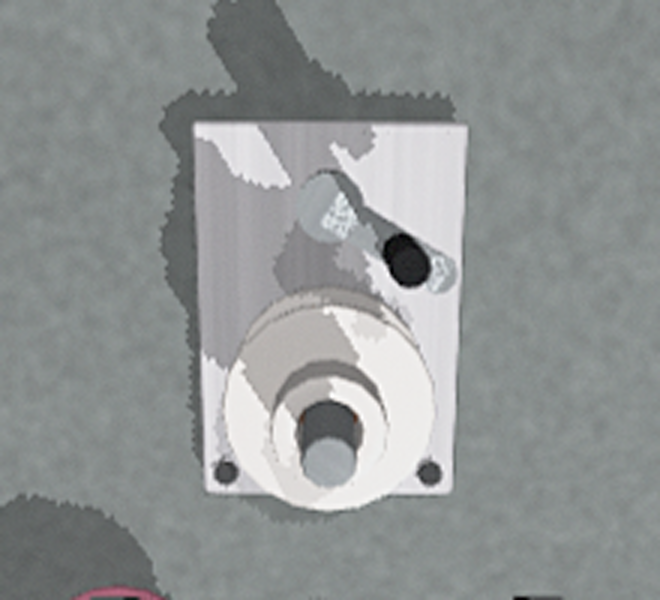

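The crop shows the keeper at about 1.05 rad, with its bar end at (440,272) clear of the flange. The spindle tip is at (330,462), within 0.3 px of the prediction. I'll descend over the collar.

Request:
play_rows(plan=[0,0,0,0,0.001,0.02,0.65,0,0,0,0,0.001,0.06,0.65,0,0,0,0,0.001,0.095,0.65,0,0,0,0,0.001,0.115,0.65,0,0,0,0,0.001,0.125,0.65,0,0,0,0,0.001,0.13,0.65,0,0,0,0,0.001,0.134,0.65,0,0,0,0,0.001,0.134,0.65])

```text
clock: 10.28
position: [0.5524, -0.0059, 0.0716]
ee_rot: [0.879, 0.477, 0.0, 0.0]
ft_force: [0.2, 0.7, -0.7]
grip_width: 0.654
grasp_force: 0.0
```

Request:
play_rows(plan=[0,0,0,0,0,0,0.45,0,0,0,0,0,0,0.36,0,0,0,0,0,0,0.3,0,0,0,0,0,0,0.2,0,0,0,0,0,0,0.2], squeeze=35)

```text
clock: 10.9
position: [0.5525, -0.0058, 0.0718]
ee_rot: [0.879, 0.477, 0.0, -0.0]
ft_force: [-1.6, 1.6, 5.8]
grip_width: 0.367
grasp_force: 34.2
```

Request:
play_rows(plan=[0,0,0,0,0,-0.002,0.2,0,0,0,0,0,-0.006,0.2,0,0,0,0,0,-0.012,0.2,0,0,0,0,0,-0.02,0.2,0,0,0,0,0,-0.03,0.2,0,0,0,0,0,-0.04,0.2,0,0,0,0,0,-0.04,0.2])

```text
clock: 11.78
position: [0.5528, -0.0059, 0.1123]
ee_rot: [0.879, 0.477, 0.001, 0.0]
ft_force: [-0.1, 0.1, -2.6]
grip_width: 0.364
grasp_force: 34.8
```

Request:
play_rows(plan=[0,0,0,0,0,-0.015,0.2,0,0,0,0,0,-0.04,0.2,0,0,0,0,0,-0.065,0.2,0,0,0,0,0,-0.078,0.2,0,0,0,0,0,-0.08,0.2,0,0,0,-0.01,0.009,-0.08,0.2,0,0,0,-0.03,0.028,-0.08,0.2,0,0,0,-0.055,0.052,-0.08,0.2,0,0,0,-0.08,0.076,-0.08,0.2,0,0,0,-0.105,0.1,-0.08,0.2,0,0,0,-0.13,0.123,-0.08,0.2,0,0,0,-0.155,0.147,-0.08,0.2,0,0,0,-0.178,0.169,-0.08,0.2,0,0,0,-0.193,0.183,-0.075,0.2,0,0,0,-0.2,0.19,-0.07,0.2,0,0,0,-0.2,0.19,-0.06,0.2,0,0,0,-0.2,0.19,-0.05,0.2,0,0,0,-0.2,0.19,-0.05,0.2])

```text
clock: 14.02
position: [0.6023, -0.2758, 0.16]
ee_rot: [0.879, 0.478, -0.0, -0.001]
ft_force: [-0.1, 0.8, -1.3]
grip_width: 0.364
grasp_force: 35.0
```

```bash
python3 - <<'E'
from h import *
o=status.get_obs(); print(o['clock'],o['position'],o['ft_force'],o['grip_width'],o['grasp_force'],Ro.from_quat(o['ee_rot']).as_matrix().round(3).tolist())
t=[]
for n,x,y,f in (('scene',150,230,3),('side',270,120,4)):
    im=viewer.camera(n)[:,:,::-1]; cv2.imwrite(f'pics/{n}4.png',im)
    t.append(cv2.resize(im[y:y+int(450/f),x:x+int(396/f)],(396,450),interpolation=cv2.INTER_CUBIC))
cv2.imwrite('pics/c4.png',np.hstack(t))
# pan by housing: top-face white contour in both initial views
for n in ('scene','side'):
    im=cv2.imread(f'pics/{n}0.png'); g=cv2.cvtColor(im,cv2.COLOR_BGR2GRAY)
    X,Y={'scene':(188,297),'side':(304,169)}[n]
    e=cv2.Canny(cv2.resize(g,None,fx=4,fy=4,interpolation=cv2.INTER_CUBIC),20,50)
    ys,xs=np.nonzero(e); P=np.array([plane(M[n],((a+.5)/4-.5,(b+.5)/4-.5),.076) for a,b in zip(xs,ys)])
    c=np.array([.603,-.277])
    for k in range(6):
        r=np.linalg.norm(P[:,:2]-c,axis=1); s=abs(r-.065)<(.005 if k<3 else .003); c,rr=circ(P[s])
    print(n,c.round(4),rr.round(4),s.sum())
E
```

```text
14.025 [ 0.60232847 -0.27576672  0.16001967] [-0.08345374  0.78177058 -1.31481493] 0.363757971931039 35.02267009578645 [[0.544, 0.839, -0.002], [0.839, -0.544, 0.001], [0.0, -0.002, -1.0]]
scene [ 0.6018 -0.2809] 0.0653 839
side [ 0.6008 -0.2765] 0.0649 471
```

View pics/c4.png

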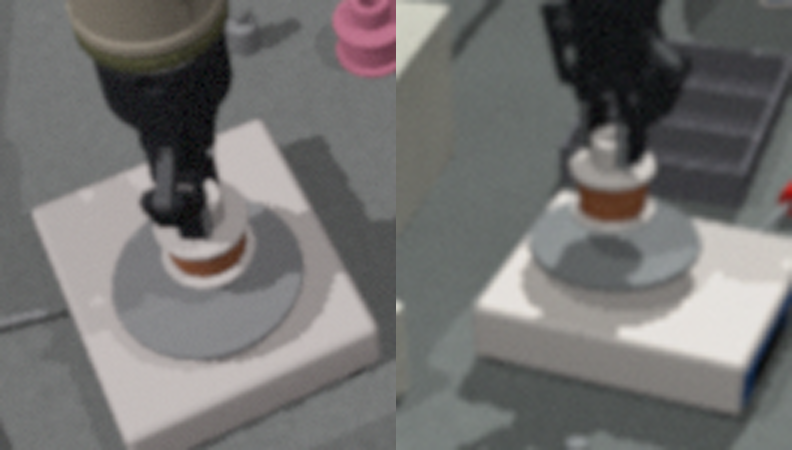

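The crop shows the coil upright over the pan, with the pan centre fitted at about (0.6015, -0.2785). I'll correct by about 3 mm and lower slowly.

Request:
play_rows(plan=[0,0,0,-0.003,0.001,0.004,0.2,0,0,0,-0.003,0.001,0.01,0.2,0,0,0,-0.003,0.001,0.015,0.2,0,0,0,-0.003,0.001,0.019,0.2,0,0,0,-0.003,0.001,0.021,0.2,0,0,0,-0.003,0.001,0.0225,0.2,0,0,0,-0.003,0.001,0.0235,0.2,0,0,0,-0.003,0.001,0.0245,0.2,0,0,0,-0.003,0.001,0.0245,0.2,0,0,0,-0.003,0.001,0.0245,0.2])

```text
clock: 15.38
position: [0.6018, -0.2802, 0.1368]
ee_rot: [0.879, 0.477, 0.0, 0.0]
ft_force: [0.8, -0.0, -2.0]
grip_width: 0.367
grasp_force: 35.0
```

Request:
play_rows(plan=[0,0,0,0,0,0.0007,0.2,0,0,0,0,0,0.0014,0.2,0,0,0,0,0,0.002,0.2,0,0,0,0,0,0.0025,0.2,0,0,0,0,0,0.0025,0.2,0,0,0,0,0,0.0025,0.2])

```text
clock: 16.12
position: [0.6019, -0.2802, 0.1344]
ee_rot: [0.879, 0.477, 0.0, -0.0]
ft_force: [-0.2, -0.1, 0.9]
grip_width: 0.366
grasp_force: 35.2
```

Request:
play_rows(plan=[0,0,0,0,0,-0.0005,0.37,0,0,0,0,0,-0.0005,0.4,0,0,0,0,0,-0.0005,0.45,0,0,0,0,0,-0.0005,0.5,0,0,0,0,0,-0.0005,0.6,0,0,0,0,0,-0.0005,0.65,0,0,0,0,0,-0.004,0.65,0,0,0,0,0,-0.012,0.65,0,0,0,0,0,-0.03,0.65,0,0,0,0,0,-0.06,0.65,0,0,0,0,0,-0.1,0.65,0,0,0,0,0,-0.14,0.65,0,0,0,0.04,0,-0.16,0.65,0,0,0,0.09,0,-0.16,0.65,0,0,0,0.12,0,-0.16,0.65,0,0,0,0.12,0,-0.16,0.65])

```text
clock: 18.12
position: [0.6686, -0.1763, 0.295]
ee_rot: [0.878, 0.479, 0.001, -0.0]
ft_force: [-0.2, 0.6, -1.2]
grip_width: 0.65
grasp_force: 0.0
```

```bash
python3 - <<'E'
from h import *
o=status.get_obs(); print(o['clock'],o['position'],o['ft_force'])
t=[]
for n,x,y,f in (('scene',150,230,3),('side',270,120,4)):
    im=viewer.camera(n)[:,:,::-1]; cv2.imwrite(f'pics/{n}5.png',im)
    t.append(cv2.resize(im[y:y+int(450/f),x:x+int(396/f)],(396,450),interpolation=cv2.INTER_CUBIC))
cv2.imwrite('pics/c5.png',np.hstack(t))
E
```

```text
18.125 [ 0.66864092 -0.17631436  0.29503552] [-0.19211879  0.63683787 -1.1706741 ]
```

View pics/c5.png

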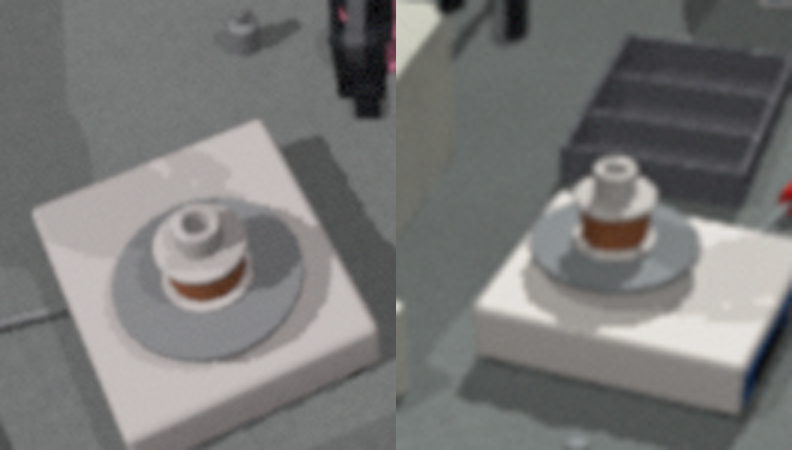

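The crop shows the coil standing upright, collar up, on the pan and released. The bore is at crop (194,224) / (613,168). One numeric check of centring before handing in.

```bash
python3 - <<'E'
from h import *
a,b=(214.3,304.3),(323.9,161.7)
print(tri((M['scene'],M['side']),(a,b)).round(4),plane(M['scene'],a,.136).round(4),plane(M['side'],b,.136).round(4))
E
```

```text
[ 0.602  -0.2804  0.1327] [ 0.6019 -0.2818  0.136 ] [ 0.6019 -0.2721  0.136 ]
```

```bash
python3 -c "
from workcell import manip; print(manip.hand_in())"
```

```text
the job is handed in; nothing more can be done
None
```

I swung the keeper off, slid coil_a straight up off its spindle and set it upright, collar up, about 2 mm from the measured pan centre, then handed the job in at about 18 s; the first keeper push slipped and took a second, re-centred one (peak force about 30 N).

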